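Clamp a stretcher bar with the click wrench

ROBOT

A 6-joint arm with a two-finger parallel gripper is mounted at the origin on the work surface. World frame = base frame: x ahead of the robot, y to its left, z up, the work surface at z = 0. Lengths are in m, angles in degrees, forces in N, time in s.
With the tool pointing down it reaches from about 0.35 to 0.925 m from the base axis. Payload 6.4 kg.
Tool frame: the origin (TCP) lies at the very end of the fingers, on their centre line; the grasp point (between the pads) lies 19 mm behind it; z points along the fingers, y is the direction in which the jaws open and shut (so a half turn about z gives the same grasp; the last joint's range is limited). The gripper opens to 85 mm and grips with 20 to 120 N. Pads are 22 mm wide; open, the fingers measure 114 mm over their backs; the gripper's body (76 mm by 85 mm) begins 54 mm behind the grasp point. The pads swing forward as they close: fully open they stand 13 mm farther back than shut.
Start: joints at [62.332, 14.043, 89.255, -0, 76.702, -9.975], TCP at [0.198, 0.619, 0.231] pointing down, gripper open.
Joint ranges: [-179.41, 179.41], [-58.25, 129.5], [7.25, 145.43], [-54.29, 234.29], [11.92, 165.04], [-157.13, 157.13]. Speed limits (degrees/s): [147.25, 147.25, 180, 180, 180, 180].

INTERFACE

Orientations are given as [roll, pitch, yaw] about the fixed x, y, z axes, in that order (R = Rz(yaw) Ry(pitch) Rx(roll)).
In Python, from bench import ctrl gives the robot as it stands. The module is installed in compiled form; this text tells all that it offers.
- The arm moves only by the shell command python3 -m jog 'ROWS'. ROWS is JSON, a list of rows, each an object of numbers: "x", "y", "z": the shift along the tool's x, y, z in mm; "spin": the turn about the tool's z in rad; "gripper": the closure, from 0 (fully open) to 1 (shut). A call has 1 to 12 rows; each row is the pose to reach, as a shift and turn from the pose commanded when the call began, along the tool's axes at that moment; what a row does not reach only later rows make up. A row lasts 1/12 s, in which the tool goes at most 41.7 mm and 7.16 degrees, less where a joint would pass 70% of its speed; a pose out of reach is approached as far as the arm can. A call with a gripper value outside its range is refused whole. The fingers move at their own pace and stop on an object; the grip force is fixed at half the most. Time passes only in rows, so rows that repeat a pose let the fingers close. It gives the time, the measured TCP pose, the force and the opening at its end, in the units of the state.
- ctrl.observe(): the state, without advancing time (a new reading comes with each control period).
- ctrl.read_camera(name): name is "scene" or "top" or "wrist"; returns (picture, depth): 420x560x3 uint8, blue, green, red; 420x560 float32, m along the optical axis (not along the pixel's ray), 0 where there is no reading.
- ctrl.camera_model(name): a dict with "fx", "fy", "cx", "cy" (pixels), "R" (3x3) and "t" (3): a world point X has camera coordinates R X + t. Camera axes: x right, y down, z forward; pixel columns grow to the right and rows downward; lengths in m; the calibration is good to about 2 mm. The wrist camera is an equidistant fisheye: a pixel r from the principal point sees the ray r / f radians off the axis. A picture is of the moment at which its call begins: read the wrist's pose just before it. camera_model takes no time and is no camera call; for the wrist camera it gives the pose at the moment of the call.
- ctrl.job_done(): hands the job in, once; it reports no verdict.
Trained networks look in the newest picture that a camera, given by its name, has taken for a name from the list of things; names that differ only in an ending like _2 or _b are one class to them, and where a whole thing is asked for, a point or a joint stands for the part that bears it (a point fixed in the world has none). Each returns a list of dicts, best first, with "p" (0 to 1); they miss things now and then, are a little off and sometimes report something else, mostly with a low value. They report only what shows in the picture. A call takes as long as a camera call. They do not tell look-alikes from the thing itself.
- ctrl.trace(camera, label): "region" (420x560 bool, what is visible of it) and "extent" ([centre column, centre row, width, height] in pixels, round what is visible of it).
The state is a dict: "time": time; "joints": joint angles; "qvel": joint speeds; "tau": joint torques, N m; "ee_pos": TCP position; "tcp_rot": TCP orientation; "force": force on the tool from outside, world axes, zero at the start; "ft_torque": the same for the moment, N m; "width": opening from 0.0 (shut) to 1.0 (fully open).
Only numpy, scipy, OpenCV 4.12 (cv2) and the standard library are available. Lean on these libraries where they do the work, as an engineer would, in place of code of your own. Each camera call takes 0.05 s, during which the arm holds its last target.

TASK

Slide the loose pine stretcher bar along its channel in the clamp, away from the robot, until it is fully home against the end stop. Then turn the click wrench that sits on the clamp bolt clockwise (seen from above) until its handle clearly gives at the breakaway joint, and stop there without over-tightening. Let the handle spring straight again, let go, and leave the bar home and the other things on the table undisturbed.

Things in the scene. Friction and masses are not known exactly. Their poses are not given: they have to be found in the camera images.
- clamp: Clamp fixture fixed to the table: plywood base, 12 mm thick, x -130 to 125, y -115 to 45 mm. Origin at table height straight below the bolt axis; z up; x runs along the bar's channel towards the end stop, away from the robot. Channel centre line y = -80 mm, floor z = 12 mm. A steel strap (x -20 to 20, y -100 to 45, z 37 to 45 mm) crosses over the bar.
- end_stop (a point): Middle of the near face of the steel end stop that closes the channel, at clamp x = 100, y = -80, z = 26 mm; the stop is 52 mm wide, its top at z = 40 mm. Two guide rails (8 mm high, 6 mm thick, x -50 to 100 mm) flank the bar with 2 mm of play on either side.
- bar_center (a point): Centre of the loose pine stretcher bar, a plain batten 160 mm long (clamp x), 36 mm wide, 22 mm high, about 0.12 kg, lying in the channel, 23 mm above the table at its centre. Starts 25 to 55 mm short of the end stop. Home, its far end touches the stop and its centre is at clamp x = 20 mm.
- wrench_head (a point): Centre of the round wrench head (34 mm across, 24 mm high) on the vertical bolt axis, 66 mm above the table. The wrench is captive on the bolt: it only turns about this axis. Its ratchet: turned back anticlockwise from tight, the handle swings freely for 0.55 rad without loosening the bolt.
- handle (a point): Middle of the black rubber handle, a level bar 26 mm thick, 120 mm long, axis 66 mm above the table, 170 mm from the bolt axis. Turned clockwise it takes up ratchet play (about 1 N here), runs the bolt down (about 3 N), and after 0.2 to 0.75 rad (unseen, varies) comes up tight: the force climbs to about 13 N, the joint gives, and it falls to about 4 N.
- wrench (a joint): Breakaway joint between head and handle, 30 mm from the bolt axis, rad: 0 straight (latched), growing as the handle gives clockwise, 0.16 at the end of the give, where the handle is solid again and pushing on over-tightens (about 20 N at the handle). Springs back to 0 by itself once the handle is no longer pushed.
- insert (a joint): The threaded insert in the base that takes the bolt, rad: stays at 0 unless the bolt is over-tightened (more than about 3.4 N m), when it turns in the wood.
- tin: Bystander: a metal paint tin, 76 mm across, 95 mm high; origin at the centre of its underside.
- jar: Bystander: a glass jar with a steel lid, 64 mm across, 85 mm high; origin at the centre of its underside.
- brush_grip (a point): Bystander: a paint brush 190 mm long lying on the table; this point is on its handle.
Things that resemble listed ones, but are neither listed nor needed, are in the scene too. Leave any blue, green or yellow look-alike of the part that bears bar_center alone.

How it is judged:
By the outcome, as a careful person would: the job done as asked, in the order asked, and still so for the second after the job is handed in, with the robot touching nothing.
It also fails if it takes over 64 s, if anything falls off the work surface, if the arm or the gripper's body presses on something with over 40 N, if the wrist force passes 120 N, or if a joint passes its speed limit or range.

## Working session

There is one attempt and no reset: what is moved stays moved. The work goes in short steps, Python scripts to look and compute and a shell command to move; the robot and the scene stay as the last step left them, time stands still between calls to the robot, and variables do not carry over. Pictures are saved under pics/ and viewed, and the job is handed in when it is done.

```bash
mkdir -p pics; ls; python3 - <<'E'
from bench import ctrl
import cv2
s=ctrl.observe(); print(s)
for n in ("scene","top"):
    im,d=ctrl.read_camera(n); cv2.imwrite(f"pics/{n}0.png",im)
    m=ctrl.camera_model(n); print(n,m)
E
```

```text
pics
{'time': 0.0, 'joints': array([ 6.23325599e+01,  1.40838699e+01,  8.93257139e+01, -8.83477407e-04,
        7.67003466e+01, -9.97667653e+00]), 'qvel': array([ 0.03284245,  0.0360876 , -0.01273609,  0.06667601, -0.01685122,
        0.10511044]), 'tau': array([-1.11355439e-03, -4.29492223e+01, -3.26123643e+01, -1.98349539e-04,
        5.43217830e-03,  2.29980617e-05]), 'ee_pos': array([0.19727297, 0.61875615, 0.23017556]), 'tcp_rot': array([-1.79891583e+02, -1.81987502e-02,  1.62309423e+02]), 'force': array([-0.17451881,  0.13842316, -0.08750912]), 'ft_torque': array([ 0.0317992 , -0.02619755, -0.02070826]), 'width': 1.0019640891331054}
scene {'fx': 540.1927784875164, 'fy': 540.1927784875164, 'cx': 277.603391702384, 'cy': 207.98340936939556, 'R': array([[-0.65923448,  0.75191656, -0.00560174],
       [ 0.63411763,  0.55192104, -0.54155147],
       [-0.4041098 , -0.36056157, -0.84064893]]), 't': array([ 0.39180512, -0.32542455,  1.7904961 ])}
top {'fx': 465.89300650273896, 'fy': 465.89300650273896, 'cx': 277.4856364445366, 'cy': 206.8113243220435, 'R': array([[ 0.00756751, -0.99991803, -0.01032771],
       [-0.98977255, -0.00601862, -0.14252743],
       [ 0.14245358,  0.01130067, -0.98973697]]), 't': array([-0.0216619 ,  0.59580262,  1.25341655])}
```

View pics/scene0.png

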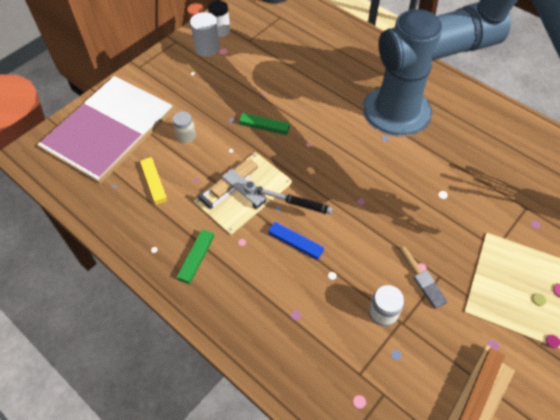

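View pics/top0.png

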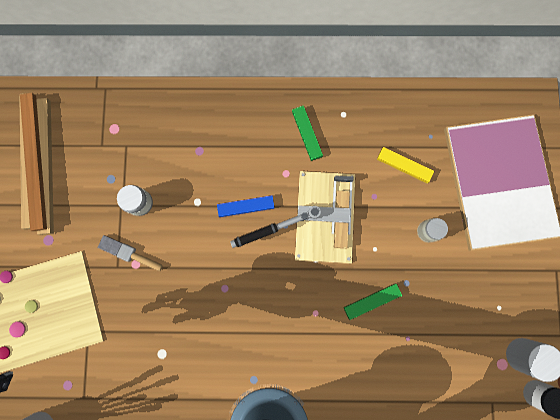

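```bash
cat > h.py <<'E'
from bench import ctrl
import cv2, numpy as np
np.set_printoptions(precision=4,suppress=True)
def ray(n,u,v,m=None):
    m=m or ctrl.camera_model(n); x=np.array([(u-m['cx'])/m['fx'],(v-m['cy'])/m['fy'],1.])
    R=np.array(m['R']);t=np.array(m['t']); return -R.T@t, R.T@x
def atz(n,u,v,z):
    c,d=ray(n,u,v); return c+d*(z-c[2])/d[2]
def proj(n,X):
    m=ctrl.camera_model(n); p=np.array(m['R'])@np.array(X)+np.array(m['t']); return p[0]/p[2]*m['fx']+m['cx'],p[1]/p[2]*m['fy']+m['cy']
def cloud(n,d):
    m=ctrl.camera_model(n); v,u=np.mgrid[:d.shape[0],:d.shape[1]]
    P=np.stack([(u-m['cx'])/m['fx']*d,(v-m['cy'])/m['fy']*d,d],-1)
    return (P-np.array(m['t']))@np.array(m['R'])
E
python3 - <<'E'
from h import *
for n in ("top","scene"):
    im,d=ctrl.read_camera(n); P=cloud(n,d)
    if n=="top": np.save("d.npy",d)
    for l in ("clamp","bar_center","wrench_head","handle","tin","jar","brush_grip","wrench"):
        for r in ctrl.trace(n,l)[:5]:
            g=r['region']&(d>0); 
            if g.sum()<5: print(n,l,'few');continue
            Q=P[g]; print(n,l,round(r['p'],2),np.round(r['extent']),np.median(Q,0),'zmax',np.percentile(Q[:,2],95))
    a=(215,155,150,120) if n=="top" else (180,140,170,110)
    x,y,w,h=a; cv2.imwrite(f"pics/{n}_c.png",cv2.resize(im[y:y+h,x:x+w],None,fx=4.7,fy=4.7,interpolation=cv2.INTER_CUBIC))
E
```

```text
top clamp 0.66 [292. 216. 122.  95.] [ 0.5599 -0.1329  0.0137] zmax 0.07785639954318864
top bar_center 0.96 [341. 217.  20.  55.] [ 0.5444 -0.1952  0.0338] zmax 0.03855186922695351
top bar_center 0.86 [408. 167.  53.  35.] [ 0.7222 -0.3833  0.0212] zmax 0.02571845837406279
top bar_center 0.65 [374. 300.  56.  39.] [ 0.3401 -0.2793  0.0218] zmax 0.02650136599243739
top bar_center 0.61 [247. 207.  61.  19.] [0.6014 0.0685 0.0219] zmax 0.02647877683841072
top bar_center 0.55 [309. 133.  31.  52.] [ 0.8151 -0.1008  0.0213] zmax 0.02614282404002745
top wrench_head 0.61 [275. 225.  88.  43.] [ 0.533  -0.0009  0.0757] zmax 0.08161759761474288
top handle 0.66 [270. 230.  73.  34.] [0.5223 0.0255 0.0759] zmax 0.08138447006125153
top tin 0.98 [135. 202.  36.  30.] [0.6073 0.3678 0.0928] zmax 0.098556507137856
top jar 0.72 [433. 230.  32.  27.] [ 0.533  -0.4333  0.0816] zmax 0.08796354937372299
top brush_grip 0.96 [129. 254.  63.  34.] [0.4716 0.4134 0.0185] zmax 0.023162513379547382
top wrench 0.72 [293. 216. 128.  94.] [ 0.5593 -0.1347  0.0136] zmax 0.07766217786370685
top wrench 0.62 [268. 2
[... 726 characters left out ...]
nch_head 0.75 [289. 196.  87.  33.] [ 0.5364 -0.0037  0.0755] zmax 0.0827279322031239
scene handle 0.58 [296. 197.  72.  30.] [0.5282 0.0195 0.0753] zmax 0.08243822794037535
scene tin 0.96 [387. 304.  34.  39.] [0.6287 0.3823 0.0935] zmax 0.09999481238558523
scene jar 0.63 [183. 125.  21.  32.] [ 0.5453 -0.4287  0.0639] zmax 0.08944867556820375
scene jar 0.38 [389. 306.  36.  40.] [0.629  0.3826 0.0929] zmax 0.09996645067676141
scene jar 0.19 [289. 198.  89.  36.] [ 0.5412 -0.0086  0.0758] zmax 0.08297645343590662
scene brush_grip 0.65 [424. 276.  48.  60.] [0.4751 0.4186 0.0194] zmax 0.025152566032991507
scene wrench 0.86 [295. 200.  75.  27.] [0.5293 0.0206 0.0753] zmax 0.08242081608909123
```

View pics/top_c.png

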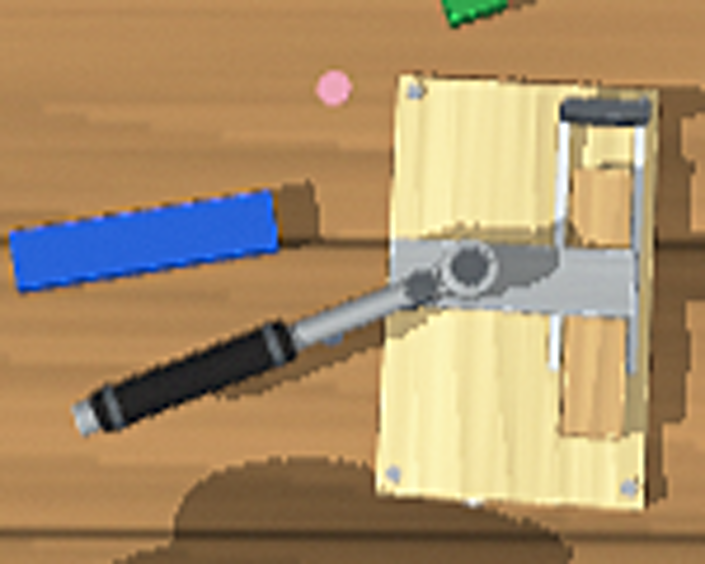

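View pics/scene_c.png

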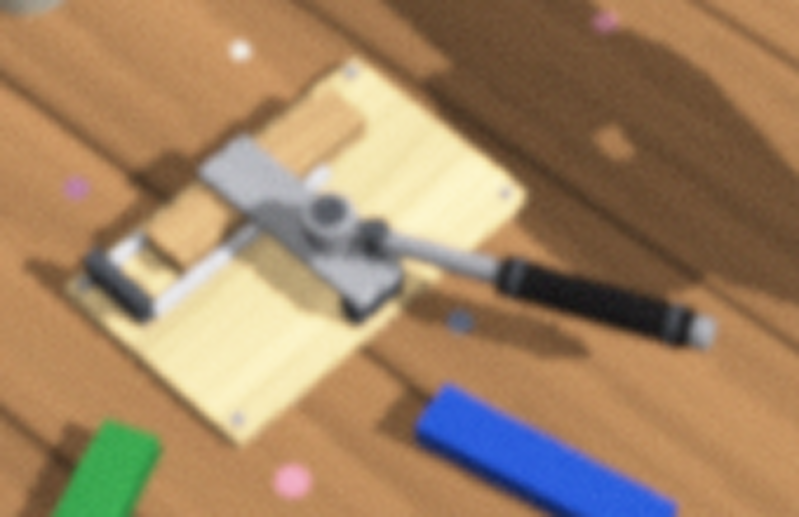

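```bash
python3 - <<'E'
from h import *
def c(x,y,z): return atz("top",215+(x+.5)/4.7-.5,155+(y+.5)/4.7-.5,z)
def s(x,y,z): return atz("scene",180+(x+.5)/4.7-.5,140+(y+.5)/4.7-.5,z)
for nm,p in dict(farL=(400,76,.012),farR=(658,91,.012),nearR=(645,508,.012),nearL=(378,494,.012),head=(470,267,.078),barnear=(594,437,.034),barfar=(600,165,.034),stopnear_top=(603,122,.040),hdl_in=(292,341,.078),hdl_out=(100,411,.078),shankend=(85,416,.07)).items(): print(nm,c(*p))
for nm,p in dict(farR=(68,288,.012),farL=(238,443,.012),nearL=(525,195,.012),nearR=(352,58,.012),head=(329,210,.078),barnear_mid=(345,108,.034),barfar=(160,245,.034),hdl_in=(510,277,.078),hdl_out=(690,327,.078)).items(): print('s',nm,s(*p))
E
```

```text
farL [ 0.7055 -0.0804  0.012 ]
farR [ 0.697 -0.238  0.012]
nearR [ 0.4438 -0.2263  0.012 ]
nearL [ 0.4509 -0.0675  0.012 ]
head [ 0.5789 -0.1183  0.078 ]
barnear [ 0.4845 -0.1937  0.034 ]
barfar [ 0.6468 -0.1992  0.034 ]
stopnear_top [ 0.6718 -0.2006  0.04  ]
hdl_in [ 0.5356 -0.0164  0.078 ]
hdl_out [0.4948 0.0927 0.078 ]
shankend [0.4924 0.1021 0.07  ]
s farR [ 0.6963 -0.2363  0.012 ]
s farL [ 0.707  -0.0787  0.012 ]
s nearL [ 0.4549 -0.0675  0.012 ]
s nearR [ 0.4452 -0.2263  0.012 ]
s head [ 0.5778 -0.1197  0.078 ]
s barnear_mid [ 0.4908 -0.1894  0.034 ]
s barfar [ 0.6447 -0.2036  0.034 ]
s hdl_in [ 0.543  -0.0054  0.078 ]
s hdl_out [0.5005 0.0971 0.078 ]
```

Look-alikes for the bar (top image):
- natural pine batten in the channel, (341,217): chosen, because it is the only one lying in the clamp's channel under the strap
- yellow, (408,167)
- dark green, (374,300)
- blue, (247,207)
- green, (309,133)

The close crops confirm the choice. The bar is uncoloured, sits between the rails, and is about 29 mm short of the stop. The handle runs from the head to about crop (85,416). The clamp origin is at about (0.579, -0.118) with yaw about -2.7°.

```bash
python3 -m jog '[{"x":-353,"y":-275,"spin":-0.262,"gripper":1},{"x":-353,"y":-275,"spin":-0.262,"gripper":1},{"x":-353,"y":-275,"spin":-0.262,"gripper":1},{"x":-353,"y":-275,"spin":-0.262,"gripper":1},{"x":-353,"y":-275,"spin":-0.262,"gripper":1},{"x":-353,"y":-275,"spin":-0.262,"gripper":1},{"x":-353,"y":-275,"spin":-0.262,"gripper":1},{"x":-353,"y":-275,"spin":-0.262,"gripper":1},{"x":-353,"y":-275,"spin":-0.262,"gripper":1},{"x":-353,"y":-275,"spin":-0.262,"gripper":1},{"x":-353,"y":-275,"spin":-0.262,"gripper":1},{"x":-353,"y":-275,"spin":-0.262,"gripper":1}]'
```

```text
invalid input
```

```bash
python3 -m jog '[{"x":-40,"y":-30,"z":0,"spin":-0.1,"gripper":1}]'
```

```text
time: 1.08
ee_pos: [0.2191, 0.5881, 0.2312]
tcp_rot: [179.9, -0.1, 168.4]
force: [1.4, -0.0, 0.8]
width: 0.885
```

```bash
python3 -m jog --help | head -20
```

```text
invalid input: not JSON, or not a number
```

```bash
python3 -m jog '[{"x":-287,"y":-275,"z":0,"spin":-0.162,"gripper":1},{"x":-287,"y":-275,"z":0,"spin":-0.162,"gripper":1},{"x":-287,"y":-275,"z":0,"spin":-0.162,"gripper":1},{"x":-287,"y":-275,"z":0,"spin":-0.162,"gripper":1},{"x":-287,"y":-275,"z":0,"spin":-0.162,"gripper":1},{"x":-287,"y":-275,"z":0,"spin":-0.162,"gripper":1},{"x":-287,"y":-275,"z":0,"spin":-0.162,"gripper":1},{"x":-287,"y":-275,"z":0,"spin":-0.162,"gripper":1},{"x":-287,"y":-275,"z":0,"spin":-0.162,"gripper":1},{"x":-287,"y":-275,"z":0,"spin":-0.162,"gripper":1},{"x":-287,"y":-275,"z":0,"spin":-0.162,"gripper":1}]'
```

```text
time: 2.0
ee_pos: [0.4478, 0.2534, 0.2316]
tcp_rot: [-180.0, 0.1, 177.0]
force: [-0.6, -0.3, 0.5]
width: 0.003
```

```bash
python3 -m jog '[{"x":-19,"y":-442,"z":60,"spin":0,"gripper":1},{"x":-19,"y":-442,"z":60,"spin":0,"gripper":1},{"x":-19,"y":-442,"z":60,"spin":0,"gripper":1},{"x":-19,"y":-442,"z":60,"spin":0,"gripper":1},{"x":-19,"y":-442,"z":60,"spin":0,"gripper":1},{"x":-19,"y":-442,"z":60,"spin":0,"gripper":1},{"x":-19,"y":-442,"z":60,"spin":0,"gripper":1},{"x":-19,"y":-442,"z":60,"spin":0,"gripper":1},{"x":-19,"y":-442,"z":60,"spin":0,"gripper":1},{"x":-19,"y":-442,"z":60,"spin":0,"gripper":1},{"x":-19,"y":-442,"z":60,"spin":0,"gripper":1},{"x":-19,"y":-442,"z":60,"spin":0,"gripper":1}]'; python3 - <<'E'
from h import *
im,d=ctrl.read_camera("wrist"); cv2.imwrite("pics/w1.png",im); print(ctrl.camera_model("wrist"),ctrl.observe()['ee_pos'])
E
```

```text
time: 3.0
ee_pos: [0.4435, -0.1896, 0.171]
tcp_rot: [-179.9, -0.0, 177.0]
force: [0.5, 0.4, 0.0]
width: -0.001
{'fx': 325.19226210127806, 'fy': 325.19226210127806, 'cx': 280.8134925569803, 'cy': 207.80309785338156, 'R': array([[ 0.0494,  0.9988,  0.0008],
       [ 0.9516, -0.0474,  0.3037],
       [ 0.3033, -0.0142, -0.9528]]), 't': array([ 0.1637, -0.4525,  0.1854])} [ 0.4436 -0.1874  0.1711]
```

View pics/w1.png

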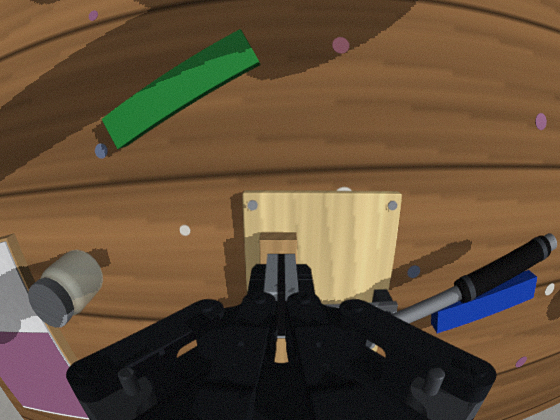

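```bash
python3 - <<'E'
from h import *
im=cv2.imread("pics/w1.png"); cv2.imwrite("pics/w1c.png",cv2.resize(im[180:320,220:420],None,fx=4,fy=4,interpolation=cv2.INTER_CUBIC))
E
```

```text
(no output)
```

View pics/w1c.png

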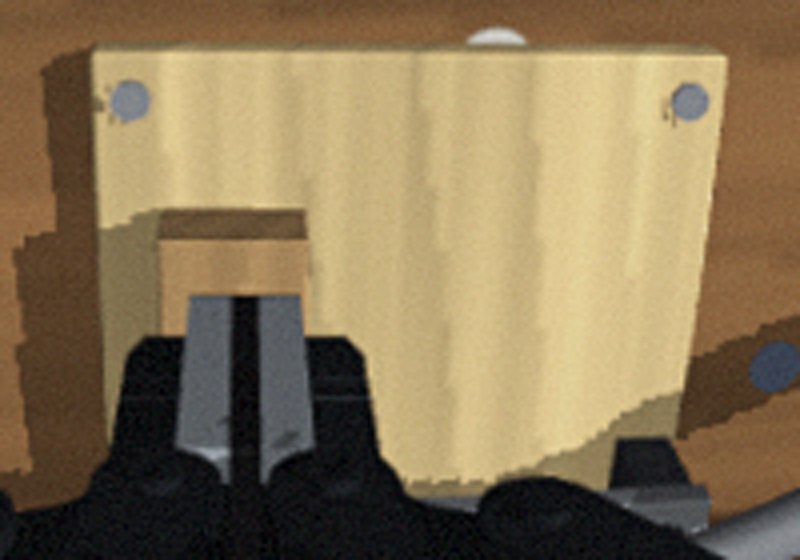

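```bash
cat >> h.py <<'E'
def wz(m,u,v,z):
    a=(u-m['cx'])/m['fx'];b=(v-m['cy'])/m['fy'];th=np.hypot(a,b);k=np.sin(th)/max(th,1e-9)
    R=np.array(m['R']);d=R.T@np.array([a*k,b*k,np.cos(th)]);c=-R.T@np.array(m['t']); return c+d*(z-c[2])/d[2]
def clamp(X,o=(0.579,-0.118),yaw=-2.7):
    c,s=np.cos(np.radians(yaw)),np.sin(np.radians(yaw)); dx,dy=X[0]-o[0],X[1]-o[1]; return np.array([c*dx+s*dy,-s*dx+c*dy])*1000
E
python3 - <<'E'
from h import *
m=ctrl.camera_model("wrist")
for n,x,y,z in (("bL",160,239,.034),("bR",307,239,.034),("bLlow",163,210,.012),("bRlow",304,210,.012),("baseL",95,50,.012),("baseR",727,52,.012)):
    X=wz(m,220+x/4,180+y/4,z); print(n,X,clamp(X))
print(clamp(ctrl.observe()['ee_pos']))
E
```

```text
bL [ 0.4858 -0.2075  0.034 ] [-88.923  -93.8108]
bR [ 0.4875 -0.1731  0.034 ] [-88.8488 -59.3849]
bLlow [ 0.4873 -0.2082  0.012 ] [-87.3619 -94.3939]
bRlow [ 0.489  -0.1729  0.012 ] [-87.2822 -59.0885]
baseL [ 0.4451 -0.2218  0.012 ] [-128.8643 -109.9536]
baseR [ 0.4528 -0.0643  0.012 ] [-128.6164   47.6677]
[-132.0265  -75.667 ]
```

```bash
python3 -m jog '[{"x":0,"y":0,"z":40,"spin":0,"gripper":1},{"x":0,"y":0,"z":80,"spin":0,"gripper":1},{"x":0,"y":0,"z":120,"spin":0,"gripper":1},{"x":0,"y":0,"z":140,"spin":0,"gripper":1},{"x":0,"y":0,"z":151,"spin":0,"gripper":1},{"x":0,"y":0,"z":151,"spin":0,"gripper":1},{"x":0,"y":0,"z":151,"spin":0,"gripper":1}]'; python3 - <<'E'
from h import *
im,d=ctrl.read_camera("wrist"); cv2.imwrite("pics/w2.png",im); s=ctrl.observe();print(s['ee_pos'],clamp(s['ee_pos']),s['force'])
E
```

```text
time: 3.63
ee_pos: [0.4445, -0.1852, 0.0211]
tcp_rot: [-180.0, 0.0, 177.4]
force: [-0.2, 0.1, 0.5]
width: -0.005
[ 0.4452 -0.1859  0.022 ] [-130.4501  -74.1072] [ 0.2646 -0.082   0.1635]
```

View pics/w2.png

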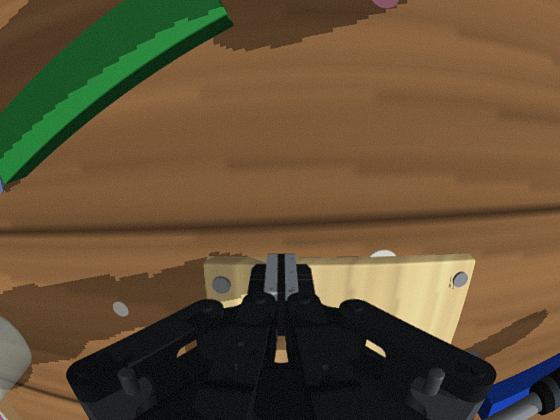

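```bash
python3 -m jog '[{"x":-15,"y":-2,"z":2,"spin":0,"gripper":1},{"x":-24,"y":-2,"z":2,"spin":0,"gripper":1},{"x":-30,"y":-2,"z":2,"spin":0,"gripper":1},{"x":-34,"y":-2,"z":2,"spin":0,"gripper":1},{"x":-38,"y":-2,"z":2,"spin":0,"gripper":1},{"x":-42,"y":-2,"z":2,"spin":0,"gripper":1},{"x":-46,"y":-2,"z":2,"spin":0,"gripper":1},{"x":-46,"y":-2,"z":2,"spin":0,"gripper":1}]'; python3 - <<'E'
from h import *
im,d=ctrl.read_camera("top"); cv2.imwrite("pics/t2.png",cv2.resize(im[155:275,215:365],None,fx=4.7,fy=4.7,interpolation=cv2.INTER_CUBIC)); s=ctrl.observe();print(s['ee_pos'],clamp(s['ee_pos']),s['force'])
E
```

```text
time: 4.35
ee_pos: [0.4903, -0.1899, 0.0184]
tcp_rot: [-180.0, 0.1, 177.3]
force: [-0.2, 0.4, 0.1]
width: 0.003
[ 0.4901 -0.1898  0.0183] [-85.4598 -75.9047] [-0.6435  0.5436 -0.1524]
```

View pics/t2.png

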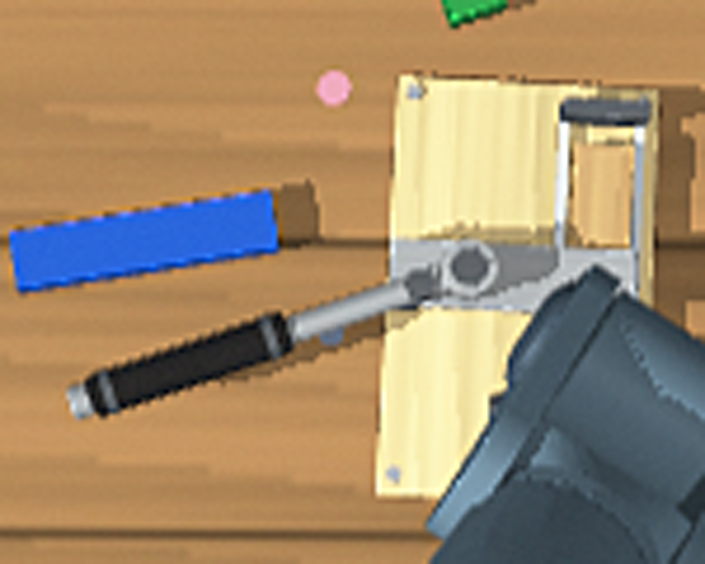

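```bash
python3 - <<'E'
from h import *
im,d=ctrl.read_camera("scene"); cv2.imwrite("pics/s2.png",cv2.resize(im[60:260,160:400],None,fx=3,fy=3,interpolation=cv2.INTER_CUBIC))
E
```

```text
(no output)
```

View pics/s2.png

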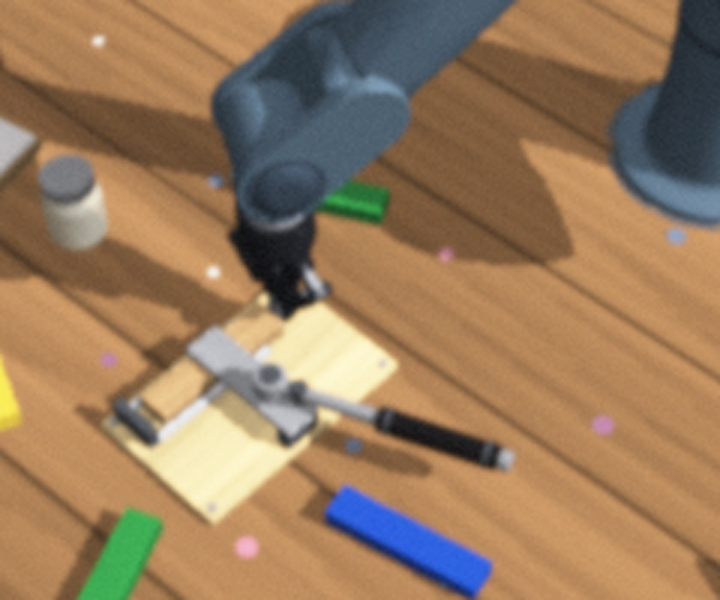

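```bash
python3 -m jog '[{"x":-3,"y":0,"z":0,"spin":0,"gripper":1},{"x":-6,"y":0,"z":0,"spin":0,"gripper":1},{"x":-8,"y":0,"z":0,"spin":0,"gripper":1},{"x":-9,"y":0,"z":0,"spin":0,"gripper":1},{"x":-9,"y":0,"z":0,"spin":0,"gripper":1}]'; python3 -m jog '[{"x":-1,"y":0,"z":0,"spin":0,"gripper":1},{"x":-2,"y":0,"z":0,"spin":0,"gripper":1}]'
```

```text
time: 4.87
ee_pos: [0.499, -0.1902, 0.0183]
tcp_rot: [-180.0, 0.0, 177.3]
force: [0.4, 0.6, -0.3]
width: 0.006
time: 5.03
ee_pos: [0.5005, -0.1902, 0.0183]
tcp_rot: [180.0, -0.0, 177.3]
force: [-1.8, -0.1, 0.9]
width: -0.001
```

```bash
python3 -m jog '[{"x":-1,"y":0,"z":0,"spin":0,"gripper":1},{"x":-1,"y":0,"z":0,"spin":0,"gripper":1}]'
```

```text
time: 5.2
ee_pos: [0.5018, -0.1903, 0.0183]
tcp_rot: [-180.0, 0.0, 177.3]
force: [0.2, 0.8, 0.4]
width: 0.001
```

```bash
python3 -m jog '[{"x":-1,"y":0,"z":0,"spin":0,"gripper":1},{"x":-1,"y":0,"z":0,"spin":0,"gripper":1}]'
```

```text
time: 5.37
ee_pos: [0.5028, -0.1904, 0.0183]
tcp_rot: [-180.0, 0.0, 177.3]
force: [-1.1, 0.2, -1.1]
width: 0.001
```

```bash
python3 -m jog '[{"x":-1,"y":0,"z":0,"spin":0,"gripper":1},{"x":-1,"y":0,"z":0,"spin":0,"gripper":1}]'
```

```text
time: 5.53
ee_pos: [0.5038, -0.1905, 0.0183]
tcp_rot: [-180.0, 0.0, 177.3]
force: [-0.3, -0.1, -0.3]
width: 0.001
```

```bash
python3 -m jog '[{"x":-1,"y":0,"z":0,"spin":0,"gripper":1},{"x":-1,"y":0,"z":0,"spin":0,"gripper":1}]'
```

```text
time: 5.7
ee_pos: [0.5048, -0.1905, 0.0183]
tcp_rot: [-180.0, 0.0, 177.3]
force: [-1.5, 0.1, -0.4]
width: 0.003
```

```bash
 python3 - <<'E'
from h import *
im,d=ctrl.read_camera("top"); cv2.imwrite("pics/t3.png",cv2.resize(im[185:235,315:365],None,fx=12,fy=12,interpolation=cv2.INTER_CUBIC)); s=ctrl.observe();print(s['ee_pos'],clamp(s['ee_pos']),s['force'])
E
```

```text
[ 0.5048 -0.1905  0.0183] [-70.6924 -75.9321] [-0.5808  0.3787  0.3153]
```

View pics/t3.png

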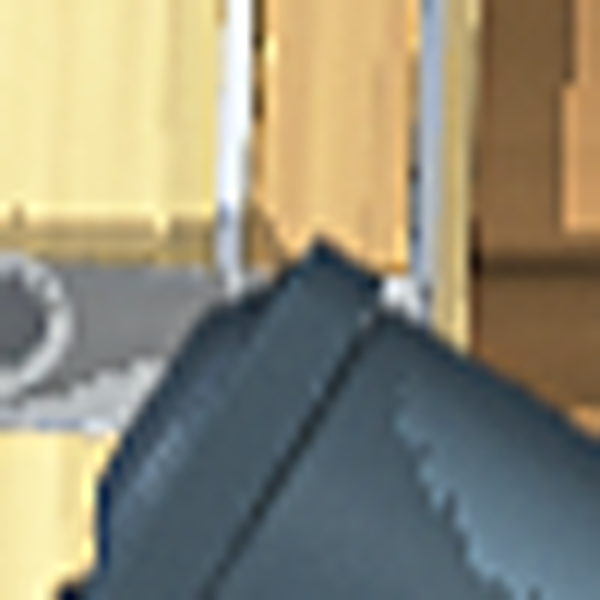

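```bash
python3 -m jog '[{"x":-1,"y":0,"z":0,"spin":0,"gripper":1},{"x":-1,"y":0,"z":0,"spin":0,"gripper":1}]'
```

```text
time: 5.92
ee_pos: [0.5056, -0.1905, 0.0183]
tcp_rot: [180.0, -0.0, 177.3]
force: [-2.6, -0.7, 1.7]
width: -0.003
```

```bash
python3 -m jog '[{"x":-1,"y":0,"z":0,"spin":0,"gripper":1},{"x":-1,"y":0,"z":0,"spin":0,"gripper":1}]'
```

```text
time: 6.08
ee_pos: [0.5056, -0.1904, 0.0183]
tcp_rot: [180.0, -0.2, 177.3]
force: [-7.2, 0.1, 4.5]
width: 0.002
```

```bash
 python3 - <<'E'
from h import *
im,d=ctrl.read_camera("top"); cv2.imwrite("pics/t4.png",cv2.resize(im[165:215,315:365],None,fx=12,fy=12,interpolation=cv2.INTER_CUBIC)); s=ctrl.observe();print(s['ee_pos'],clamp(s['ee_pos']),s['force'])
E
```

```text
[ 0.5056 -0.1905  0.0183] [-69.9151 -75.8349] [-7.8929  0.4818  4.628 ]
```

View pics/t4.png

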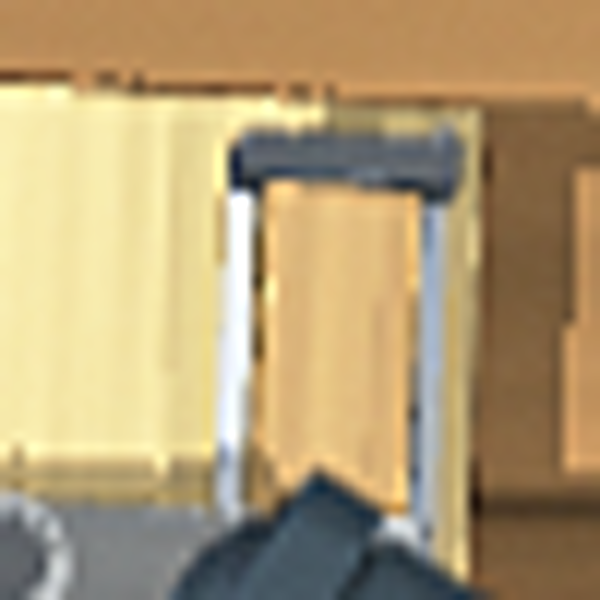

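The bar is home. Its far end meets the stop in the image, the TCP is blocked at about 7.5 N, and the finger face is at about clamp x -59. Now I'll back off and rise.

```bash
python3 -m jog '[{"x":10,"y":0,"z":0,"spin":0,"gripper":1},{"x":30,"y":0,"z":0,"spin":0,"gripper":1},{"x":45,"y":0,"z":-25,"spin":0,"gripper":1},{"x":60,"y":10,"z":-65,"spin":0,"gripper":1},{"x":80,"y":40,"z":-100,"spin":0,"gripper":1},{"x":100,"y":80,"z":-120,"spin":0,"gripper":1},{"x":100,"y":120,"z":-120,"spin":0,"gripper":1},{"x":100,"y":160,"z":-120,"spin":0,"gripper":1},{"x":100,"y":160,"z":-120,"spin":0,"gripper":1}]'
python3 - <<'E'
from h import *
s=ctrl.observe();print(s['ee_pos'],s['tcp_rot'],s['joints'],s['force'])
im,d=ctrl.read_camera("top"); cv2.imwrite("pics/t5.png",cv2.resize(im[155:275,215:365],None,fx=4.7,fy=4.7,interpolation=cv2.INTER_CUBIC))
E
```

```text
time: 6.88
ee_pos: [0.4136, -0.0223, 0.1389]
tcp_rot: [179.9, 0.2, 177.5]
force: [-1.0, -0.3, -1.2]
width: -0.002
[ 0.4136 -0.0223  0.1389] [179.9463   0.1771 177.5099] [ -18.9249  -13.3074  126.9689    0.111    66.1838 -106.4795] [-1.0324 -0.2707 -1.172 ]
```

View pics/t5.png

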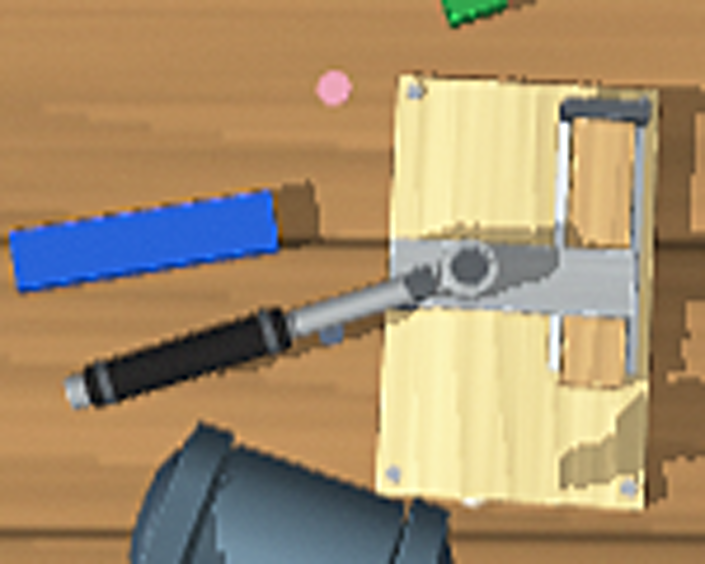

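```bash
cat > meas.py <<'E'
from h import *
def handle(tag):
    im,d=ctrl.read_camera("top")
    x0,y0,x1,y1=225,170,300,262
    P=cloud("top",d); dark=(im.max(2)<75)&(d>0)&(P[...,2]>.06)&(P[...,2]<.09)
    Q=P[dark]; r=np.hypot(Q[:,0]-.579,Q[:,1]+.1185); Q=Q[(r>.09)&(r<.25)]
    # top-surface points: use per-pixel ray at z~0.076
    c=Q.mean(0); u,s,v=np.linalg.svd(Q[:,:2]-c[:2]); a=v[0]; a=a*np.sign(a[1])
    b=np.array([.579,-.1185]); w=c[:2]-b
    print(tag,len(Q),'centroid',c,'r',np.hypot(*w),'ang from bolt',np.degrees(np.arctan2(w[1],w[0])),'axis ang',np.degrees(np.arctan2(a[1],a[0])))
    return c
E
python3 - <<'E'
from meas import *
handle('h')
def c(x,y,z): return atz("top",215+(x+.5)/4.7-.5,155+(y+.5)/4.7-.5,z)
for p in ((594,386,.034),(602,120,.034)): X=c(*p); print(X,clamp(X))
print(ctrl.observe()['ee_pos'])
E
```

```text
h 346 centroid [0.5262 0.0434 0.0766] r 0.1702986358150469 ang from bolt 108.07376252510772 axis ang 107.63579110025509
[ 0.5145 -0.1941  0.034 ] [-60.8652 -79.0419]
[ 0.6743 -0.2008  0.034 ] [ 99.0567 -78.1903]
[ 0.414  -0.0242  0.1384]
```

```bash
python3 -m jog '[{"x":-30,"y":30,"z":0,"spin":-0.12,"gripper":1},{"x":-65,"y":55,"z":0,"spin":-0.24,"gripper":1},{"x":-65,"y":55,"z":20,"spin":-0.357,"gripper":1},{"x":-65,"y":55,"z":60,"spin":-0.357,"gripper":1},{"x":-65,"y":55,"z":91,"spin":-0.357,"gripper":1},{"x":-65,"y":55,"z":91,"spin":-0.357,"gripper":1}]'
python3 - <<'E'
from meas import *
handle('h')
s=ctrl.observe();print(s['ee_pos'],s['tcp_rot'],s['joints'],s['force'])
im,d=ctrl.read_camera("scene"); cv2.imwrite("pics/s6.png",cv2.resize(im[60:260,160:400],None,fx=3,fy=3,interpolation=cv2.INTER_CUBIC))
E
```

```text
time: 7.48
ee_pos: [0.4766, 0.0257, 0.041]
tcp_rot: [179.7, -0.6, -162.3]
force: [-0.4, 0.5, -1.1]
width: -0.0
h 74 centroid [0.543  0.0043 0.0769] r 0.12791316979194903 ang from bolt 106.33230325472834 axis ang 91.27667116977165
[0.4788 0.0254 0.0441] [ 179.7825   -0.4074 -162.2979] [ -10.5437    6.9245  119.6329   -0.0014   53.9044 -118.2441] [-0.0128 -0.313  -0.2667]
```

View pics/s6.png

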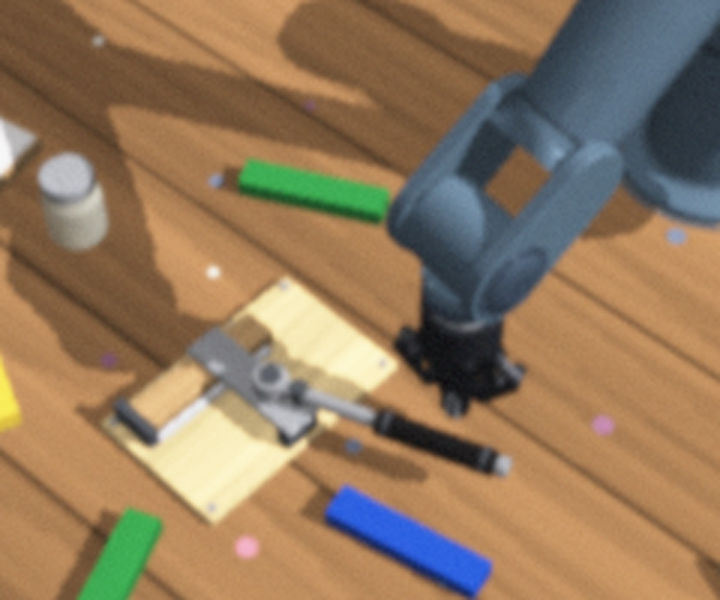

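```bash
python3 -m jog '[{"x":-10,"y":2,"z":-2,"spin":0,"gripper":1},{"x":-17,"y":2,"z":-2,"spin":0,"gripper":1},{"x":-20,"y":2,"z":-2,"spin":0,"gripper":1},{"x":-20,"y":2,"z":-2,"spin":0,"gripper":1}]'
python3 - <<'E'
from meas import *
s=ctrl.observe();print(s['ee_pos'],s['force'])
im,d=ctrl.read_camera("wrist"); cv2.imwrite("pics/w7.png",im)
E
```

```text
time: 7.92
ee_pos: [0.5026, 0.0338, 0.0513]
tcp_rot: [-179.9, 0.2, -162.2]
force: [0.2, 0.3, -0.4]
width: -0.003
[0.5026 0.0338 0.0513] [ 0.1601  0.2572 -0.4096]
```

View pics/w7.png

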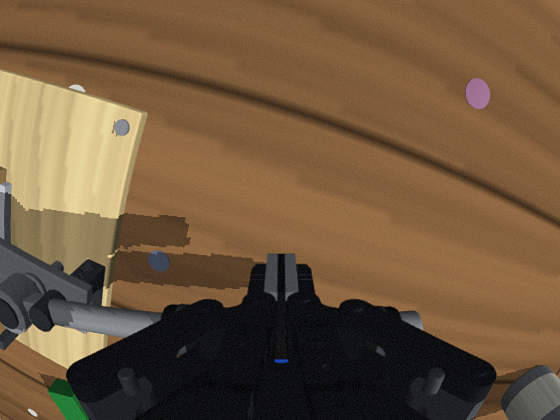

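```bash
python3 -m jog '[{"x":-3.4,"y":0.4,"z":2,"spin":0.02,"gripper":1},{"x":-6.8,"y":0.8,"z":4,"spin":0.04,"gripper":1},{"x":-10.2,"y":1.1,"z":4,"spin":0.06,"gripper":1}]'
```

```text
time: 8.22
ee_pos: [0.5092, 0.0382, 0.0448]
tcp_rot: [180.0, -0.1, -165.8]
force: [-1.0, -0.4, 0.0]
width: -0.0
```

```bash
python3 -m jog '[{"x":-3.4,"y":0.4,"z":0,"spin":0.02,"gripper":1},{"x":-6.8,"y":0.8,"z":0,"spin":0.04,"gripper":1},{"x":-10.2,"y":1.1,"z":0,"spin":0.06,"gripper":1}]'
python3 - <<'E'
from meas import *
handle('h')
s=ctrl.observe();print(s['ee_pos'],s['tcp_rot'],s['force'])
E
```

```text
time: 8.47
ee_pos: [0.5193, 0.0418, 0.0451]
tcp_rot: [180.0, -0.0, -169.2]
force: [-0.2, -0.2, -0.2]
width: 0.001
h 0 centroid [nan nan nan] r nan ang from bolt nan axis ang 0.0
[0.52   0.0418 0.0454] [-179.9948    0.0425 -169.2435] [ 0.4643 -0.5209  0.6737]meas.py:8: RuntimeWarning: Mean of empty slice.
  c=Q.mean(0); u,s,v=np.linalg.svd(Q[:,:2]-c[:2]); a=v[0]; a=a*np.sign(a[1])
  ret = um.true_divide(
```

```bash
cat > st.py <<'E'
from h import *
s=ctrl.observe(); p=s['ee_pos'][:2]-np.array([.579,-.1185]); y=np.radians(s['tcp_rot'][2]); push=-np.array([np.cos(y),np.sin(y)]); out=np.array([-push[1],push[0]])
f=s['force'][:2]
print('t=%.2f push %.1f out %.1f mm yaw %.1f  F against push %.1f lateral(out) %.1f Fz %.1f z %.3f'%(s['time'],p@push*1000,p@out*1000,s['tcp_rot'][2],-f@push,f@out,s['force'][2],s['ee_pos'][2]))
E
python3 st.py
python3 - <<'E'
from meas import *
im,d=ctrl.read_camera("scene"); cv2.imwrite("pics/s7.png",cv2.resize(im[120:240,200:360],None,fx=4.7,fy=4.7,interpolation=cv2.INTER_CUBIC))
E
```

```text
t=8.52 push -28.0 out 168.5 mm yaw -169.2  F against push -0.4 lateral(out) -0.6 Fz 0.7 z 0.045
```

View pics/s7.png

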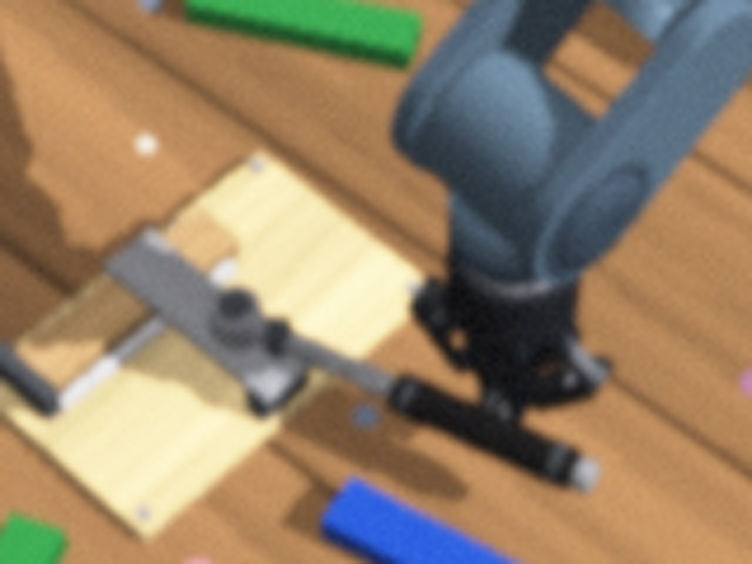

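```bash
python3 -m jog '[{"x":-2.6,"y":0.4,"z":0,"spin":0.015,"gripper":1}]' | grep -E "time|force" ; python3 st.py; python3 -m jog '[{"x":-2.6,"y":0.4,"z":0,"spin":0.015,"gripper":1}]' >/dev/null; python3 st.py; python3 -m jog '[{"x":-2.6,"y":0.4,"z":0,"spin":0.015,"gripper":1}]' >/dev/null; python3 st.py;  python3 -m jog '[{"x":-2.6,"y":0.4,"z":0,"spin":0.015,"gripper":1}]' >/dev/null; python3 st.py
```

```text
time: 8.65
force: [-0.4, 0.0, -0.2]
t=8.65 push -28.6 out 168.6 mm yaw -170.0  F against push 0.4 lateral(out) 0.1 Fz -0.2 z 0.045
t=8.73 push -28.6 out 168.5 mm yaw -170.9  F against push 1.4 lateral(out) 0.4 Fz 0.4 z 0.045
t=8.82 push -28.4 out 168.5 mm yaw -171.8  F against push -0.5 lateral(out) 0.3 Fz 0.8 z 0.045
t=8.90 push -28.3 out 168.6 mm yaw -172.6  F against push 1.5 lateral(out) 0.2 Fz 0.4 z 0.045
```

```bash
python3 -m jog '[{"x":-2.6,"y":0.4,"z":0,"spin":0.015,"gripper":1}]' >/dev/null; python3 st.py; python3 -m jog '[{"x":-2.6,"y":0.4,"z":0,"spin":0.015,"gripper":1}]' >/dev/null; python3 st.py; python3 -m jog '[{"x":-2.6,"y":0.4,"z":0,"spin":0.015,"gripper":1}]' >/dev/null; python3 st.py;  python3 -m jog '[{"x":-2.6,"y":0.4,"z":0,"spin":0.015,"gripper":1}]' >/dev/null; python3 st.py
```

```text
t=8.98 push -28.2 out 168.6 mm yaw -173.5  F against push 1.3 lateral(out) 0.5 Fz -0.4 z 0.045
t=9.07 push -28.4 out 168.6 mm yaw -174.3  F against push 3.7 lateral(out) 0.2 Fz 0.4 z 0.045
t=9.15 push -28.9 out 168.7 mm yaw -175.2  F against push 3.1 lateral(out) 0.4 Fz 0.3 z 0.045
t=9.23 push -28.9 out 168.7 mm yaw -176.1  F against push 3.8 lateral(out) 0.2 Fz 0.1 z 0.045
```

```bash
python3 -m jog '[{"x":-2.6,"y":0.4,"z":0,"spin":0.015,"gripper":1}]' >/dev/null; python3 st.py; python3 -m jog '[{"x":-2.6,"y":0.4,"z":0,"spin":0.015,"gripper":1}]' >/dev/null; python3 st.py; python3 -m jog '[{"x":-2.6,"y":0.4,"z":0,"spin":0.015,"gripper":1}]' >/dev/null; python3 st.py;  python3 -m jog '[{"x":-2.6,"y":0.4,"z":0,"spin":0.015,"gripper":1}]' >/dev/null; python3 st.py
```

```text
t=9.32 push -28.6 out 168.7 mm yaw -176.9  F against push 2.4 lateral(out) -0.2 Fz 0.3 z 0.045
t=9.40 push -28.3 out 168.7 mm yaw -177.8  F against push 4.0 lateral(out) 0.8 Fz 1.9 z 0.045
t=9.48 push -28.1 out 168.7 mm yaw -178.6  F against push 4.8 lateral(out) 1.6 Fz 0.8 z 0.045
t=9.57 push -27.9 out 168.7 mm yaw -179.5  F against push 3.1 lateral(out) 0.8 Fz 0.3 z 0.045
```

```bash
python3 -m jog '[{"x":-2.6,"y":0.4,"z":0,"spin":0.015,"gripper":1}]' >/dev/null; python3 st.py; python3 -m jog '[{"x":-2.6,"y":0.4,"z":0,"spin":0.015,"gripper":1}]' >/dev/null; python3 st.py; python3 -m jog '[{"x":-2.6,"y":0.4,"z":0,"spin":0.015,"gripper":1}]' >/dev/null; python3 st.py;  python3 -m jog '[{"x":-2.6,"y":0.4,"z":0,"spin":0.015,"gripper":1}]' >/dev/null; python3 st.py
```

```text
t=9.65 push -27.8 out 168.7 mm yaw 179.6  F against push 4.8 lateral(out) 1.5 Fz 0.9 z 0.045
t=9.73 push -27.6 out 168.7 mm yaw 178.8  F against push 3.8 lateral(out) 1.0 Fz 1.2 z 0.045
t=9.82 push -27.5 out 168.7 mm yaw 177.9  F against push 2.9 lateral(out) 2.1 Fz 0.1 z 0.045
t=9.90 push -27.4 out 168.7 mm yaw 177.1  F against push 3.1 lateral(out) 1.6 Fz 1.0 z 0.045
```

```bash
python3 -m jog '[{"x":-2.6,"y":0.4,"z":0,"spin":0.015,"gripper":1}]' >/dev/null; python3 st.py; python3 -m jog '[{"x":-2.6,"y":0.4,"z":0,"spin":0.015,"gripper":1}]' >/dev/null; python3 st.py; python3 -m jog '[{"x":-2.6,"y":0.4,"z":0,"spin":0.015,"gripper":1}]' >/dev/null; python3 st.py;  python3 -m jog '[{"x":-2.6,"y":0.4,"z":0,"spin":0.015,"gripper":1}]' >/dev/null; python3 st.py
```

```text
t=9.98 push -27.4 out 168.7 mm yaw 176.2  F against push 4.5 lateral(out) 2.0 Fz 1.4 z 0.045
t=10.07 push -27.2 out 168.7 mm yaw 175.3  F against push 3.3 lateral(out) 2.5 Fz 0.6 z 0.045
t=10.15 push -27.2 out 168.7 mm yaw 174.5  F against push 4.0 lateral(out) 2.8 Fz 0.5 z 0.045
t=10.23 push -27.1 out 168.7 mm yaw 173.6  F against push 4.0 lateral(out) 2.5 Fz 1.4 z 0.045
```

```bash
python3 -m jog '[{"x":-2.6,"y":0.4,"z":0,"spin":0.015,"gripper":1}]' >/dev/null; python3 st.py; python3 -m jog '[{"x":-2.6,"y":0.4,"z":0,"spin":0.015,"gripper":1}]' >/dev/null; python3 st.py; python3 -m jog '[{"x":-2.6,"y":0.4,"z":0,"spin":0.015,"gripper":1}]' >/dev/null; python3 st.py
```

```text
t=10.32 push -27.0 out 168.7 mm yaw 172.8  F against push 2.6 lateral(out) 2.1 Fz 0.1 z 0.045
t=10.40 push -27.0 out 168.7 mm yaw 171.9  F against push 4.5 lateral(out) 3.0 Fz -0.3 z 0.045
t=10.48 push -26.9 out 168.7 mm yaw 171.0  F against push 3.6 lateral(out) 2.8 Fz 0.0 z 0.045
```

```bash
python3 -m jog '[{"x":-2.6,"y":0.6,"z":0,"spin":0.015,"gripper":1}]' >/dev/null; python3 st.py; python3 -m jog '[{"x":-2.6,"y":0.6,"z":0,"spin":0.015,"gripper":1}]' >/dev/null; python3 st.py; python3 -m jog '[{"x":-2.6,"y":0.6,"z":0,"spin":0.015,"gripper":1}]' >/dev/null; python3 st.py;  python3 -m jog '[{"x":-2.6,"y":0.6,"z":0,"spin":0.015,"gripper":1}]' >/dev/null; python3 st.py
```

```text
t=10.57 push -26.8 out 168.8 mm yaw 170.2  F against push 3.2 lateral(out) 0.4 Fz -0.3 z 0.045
t=10.65 push -27.2 out 168.9 mm yaw 169.3  F against push 7.8 lateral(out) 0.1 Fz 1.4 z 0.045
t=10.73 push -28.1 out 169.0 mm yaw 168.5  F against push 8.9 lateral(out) -0.5 Fz 1.5 z 0.045
t=10.82 push -29.2 out 169.1 mm yaw 167.6  F against push 12.5 lateral(out) 0.7 Fz 2.5 z 0.044
```

```bash
python3 -m jog '[{"x":-2.6,"y":0.6,"z":0,"spin":0.015,"gripper":1}]' >/dev/null; python3 st.py; python3 -m jog '[{"x":-2.6,"y":0.6,"z":0,"spin":0.015,"gripper":1}]' >/dev/null; python3 st.py; python3 -m jog '[{"x":-2.6,"y":0.5,"z":0,"spin":0.015,"gripper":1}]' >/dev/null; python3 st.py
```

```text
t=10.90 push -30.1 out 169.2 mm yaw 166.8  F against push 13.1 lateral(out) -1.7 Fz 1.5 z 0.044
t=10.98 push -30.3 out 169.4 mm yaw 165.9  F against push 16.0 lateral(out) -1.1 Fz 4.9 z 0.043
t=11.07 push -29.8 out 169.5 mm yaw 165.1  F against push 4.5 lateral(out) 2.1 Fz 0.2 z 0.044
```

```bash
python3 -m jog '[{"x":-2.6,"y":0.4,"z":0,"spin":0.015,"gripper":1}]' >/dev/null; python3 st.py; python3 -m jog '[{"x":-2.6,"y":0.4,"z":0,"spin":0.015,"gripper":1}]' >/dev/null; python3 st.py
python3 - <<'E'
from meas import *
im,d=ctrl.read_camera("scene"); cv2.imwrite("pics/s8.png",cv2.resize(im[140:240,200:340],None,fx=5.6,fy=5.6,interpolation=cv2.INTER_CUBIC))
im,d=ctrl.read_camera("top"); cv2.imwrite("pics/t8.png",cv2.resize(im[155:275,215:365],None,fx=4.7,fy=4.7,interpolation=cv2.INTER_CUBIC))
E
python3 st.py
```

```text
t=11.15 push -28.8 out 169.5 mm yaw 164.2  F against push 2.3 lateral(out) 0.9 Fz -1.4 z 0.044
t=11.23 push -27.8 out 169.9 mm yaw 163.3  F against push 12.9 lateral(out) 3.2 Fz 11.8 z 0.045
t=11.33 push -26.3 out 170.1 mm yaw 163.4  F against push -5.6 lateral(out) -1.6 Fz -0.4 z 0.045
```

View pics/s8.png

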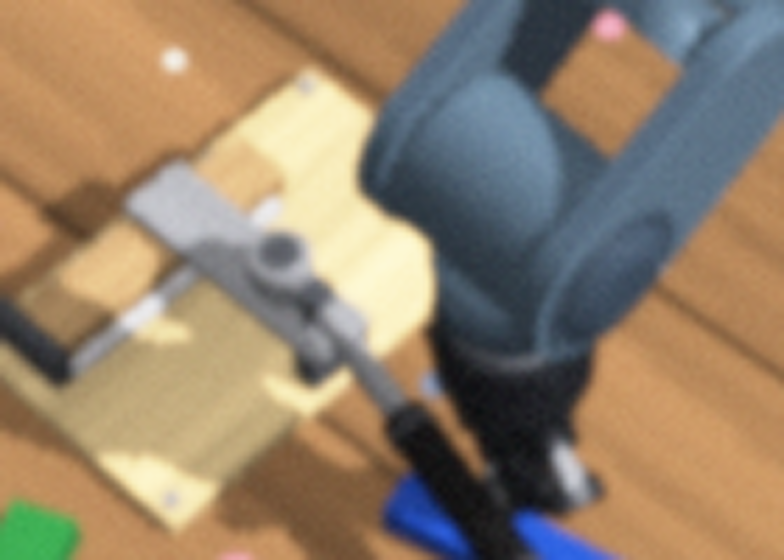

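View pics/t8.png

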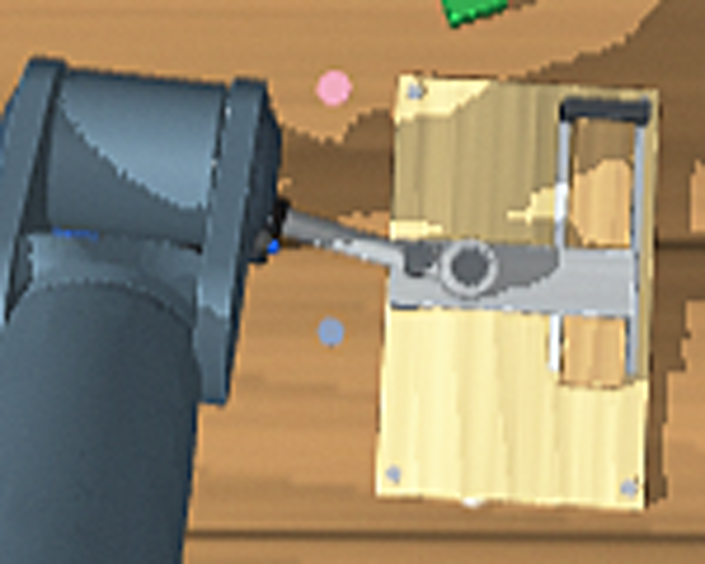

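The handle has given. Force climbed to about 13–16 N, fell to 2–4 N, and the top view shows a kink at the hinge at crop (415,262). I'll stop pushing and back off gently.

```bash
python3 -m jog '[{"x":3,"y":0,"z":0,"spin":0,"gripper":1},{"x":7,"y":-1,"z":0,"spin":0,"gripper":1},{"x":12,"y":-1,"z":0,"spin":0,"gripper":1}]' >/dev/null; python3 st.py;  python3 -m jog '[{"x":5,"y":0,"z":0,"spin":0,"gripper":1},{"x":10,"y":0,"z":0,"spin":0,"gripper":1},{"x":15,"y":0,"z":0,"spin":0,"gripper":1},{"x":20,"y":0,"z":0,"spin":0,"gripper":1},{"x":25,"y":0,"z":0,"spin":0,"gripper":1}]' >/dev/null; python3 st.py
python3 - <<'E'
from meas import *
im,d=ctrl.read_camera("top"); cv2.imwrite("pics/t9.png",cv2.resize(im[155:275,215:365],None,fx=4.7,fy=4.7,interpolation=cv2.INTER_CUBIC))
im,d=ctrl.read_camera("scene"); cv2.imwrite("pics/s9.png",cv2.resize(im[140:240,200:340],None,fx=5.6,fy=5.6,interpolation=cv2.INTER_CUBIC))
E
```

```text
t=11.58 push -38.2 out 168.9 mm yaw 163.4  F against push 6.4 lateral(out) -0.5 Fz 4.9 z 0.046
t=12.00 push -63.2 out 169.1 mm yaw 163.4  F against push 0.2 lateral(out) -0.0 Fz -0.9 z 0.046
```

View pics/t9.png

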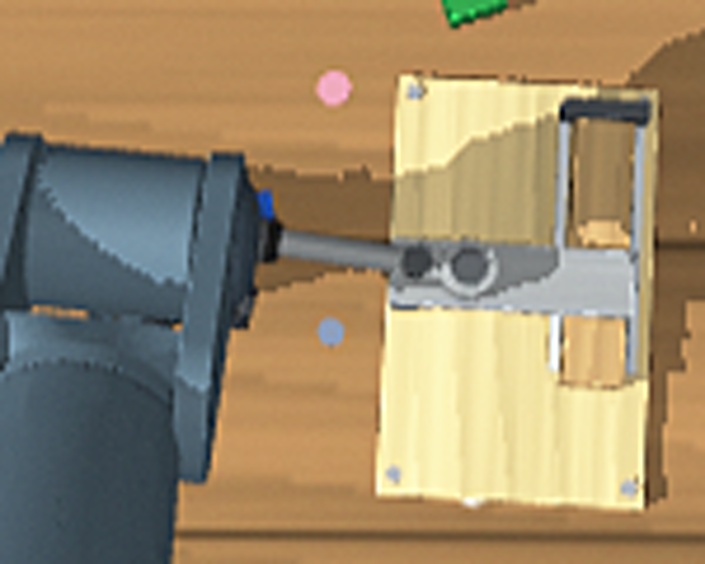

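View pics/s9.png

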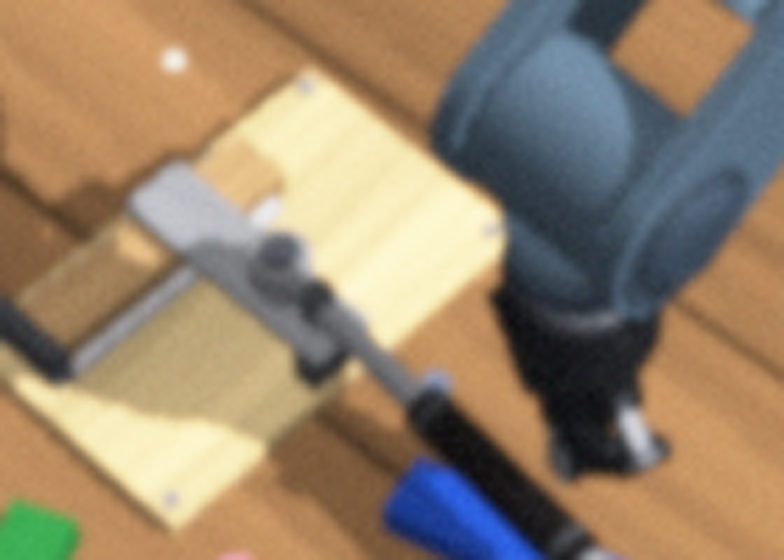

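```bash
python3 -m jog '[{"x":20,"y":0,"z":-20,"spin":0,"gripper":1},{"x":40,"y":0,"z":-60,"spin":0,"gripper":1},{"x":60,"y":20,"z":-100,"spin":0,"gripper":1},{"x":60,"y":60,"z":-130,"spin":0,"gripper":1},{"x":60,"y":100,"z":-150,"spin":0,"gripper":1},{"x":60,"y":140,"z":-150,"spin":0,"gripper":1},{"x":60,"y":180,"z":-150,"spin":0,"gripper":1},{"x":60,"y":200,"z":-150,"spin":0,"gripper":1},{"x":60,"y":200,"z":-150,"spin":0,"gripper":1}]'
python3 - <<'E'
from meas import *
handle('h')
im,d=ctrl.read_camera("top"); cv2.imwrite("pics/t10f.png",im); cv2.imwrite("pics/t10.png",cv2.resize(im[155:275,215:365],None,fx=4.7,fy=4.7,interpolation=cv2.INTER_CUBIC))
P=cloud("top",d)
for l in ("bar_center","tin","jar","brush_grip"):
    for r in ctrl.trace("top",l)[:5]:
        g=r['region']&(d>0); print(l,round(r['p'],2),np.round(r['extent']),np.median(P[g],0))
E
```

```text
time: 12.85
ee_pos: [0.5674, 0.2756, 0.1962]
tcp_rot: [179.8, 0.1, 163.7]
force: [-0.2, -0.5, 0.4]
width: -0.003
h 344 centroid [0.6014 0.0507 0.0765] r 0.17070761462677422 ang from bolt 82.44782199749501 axis ang 81.74070092801823
bar_center 0.94 [247. 208.  55.  18.] [0.5924 0.1136 0.0222]
bar_center 0.92 [405. 166.  55.  40.] [ 0.7247 -0.3805  0.0214]
bar_center 0.7 [374. 302.  57.  39.] [ 0.3396 -0.2768  0.0219]
bar_center 0.61 [342. 208.  20.  58.] [ 0.6174 -0.1966  0.0338]
bar_center 0.6 [308. 134.  32.  53.] [ 0.8146 -0.101   0.0214]
jar 0.98 [434. 229.  32.  22.] [ 0.5327 -0.4322  0.0825]
```

View pics/t10.png

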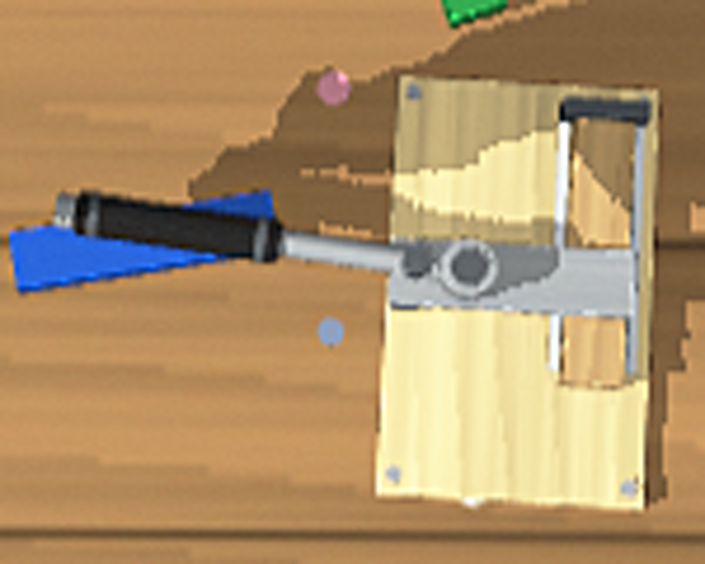

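View pics/t10f.png

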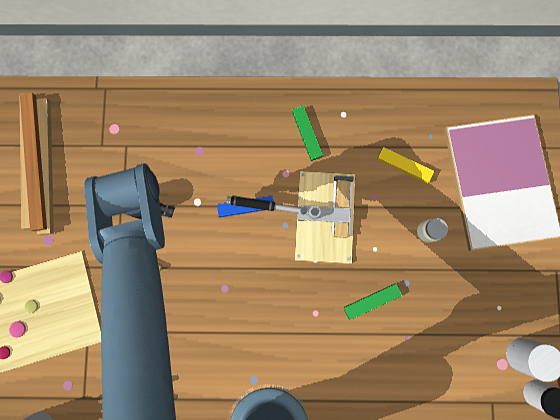

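```bash
python3 - <<'E'
from h import *
a=[cv2.imread(f"pics/t{k}.png") for k in (5,8,9,10)]
c=[cv2.resize(x[170:350,260:520],None,fx=1.5,fy=1.5) for x in a]
cv2.imwrite("pics/cmp.png",np.vstack([np.hstack(c[:2]),np.hstack(c[2:])]))
E
```

```text
(no output)
```

View pics/cmp.png

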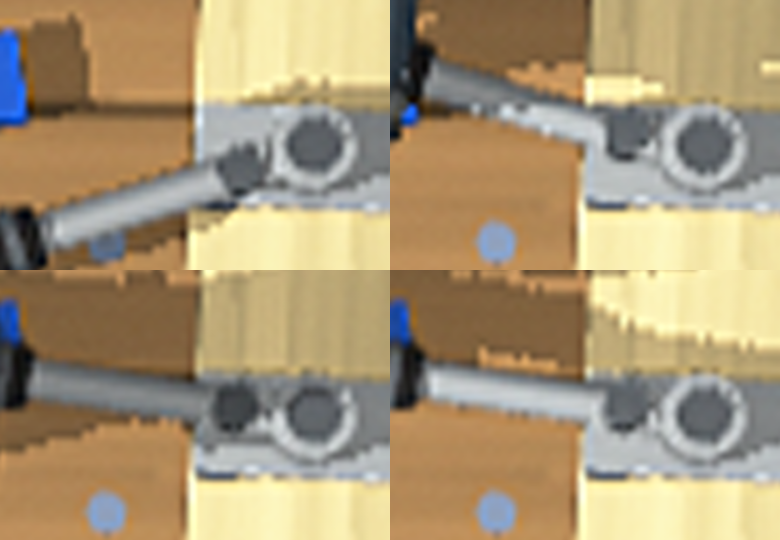

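```bash
python3 - <<'E'
from h import *
im,d=ctrl.read_camera("scene"); cv2.imwrite("pics/s11.png",im)
P=cloud("scene",d)
for l in ("bar_center","tin","jar","brush_grip"):
    for r in ctrl.trace("scene",l)[:5]:
        g=r['region']&(d>0); print(l,round(r['p'],2),np.round(r['extent']),np.median(P[g],0))
def c(x,y,z): return atz("top",215+(x+.5)/4.7-.5,155+(y+.5)/4.7-.5,z)
print(clamp(c(594,386,.034)))
E
```

```text
bar_center 0.79 [293. 239.  52.  40.] [0.6095 0.0707 0.0224]
bar_center 0.75 [227. 181.  45.  35.] [ 0.6189 -0.1966  0.0349]
bar_center 0.59 [262. 123.  54.  22.] [ 0.3425 -0.2764  0.0216]
bar_center 0.58 [157. 179.  28.  44.] [ 0.727  -0.3805  0.0226]
tin 0.75 [387. 304.  38.  38.] [0.6285 0.3834 0.0927]
tin 0.71 [282. 216.  50.  58.] [0.6027 0.0314 0.0768]
jar 0.7 [184. 125.  22.  28.] [ 0.5429 -0.4301  0.061 ]
jar 0.24 [388. 306.  37.  40.] [0.6282 0.3829 0.093 ]
brush_grip 0.65 [424. 278.  50.  62.] [0.4755 0.4165 0.0194]
[-60.8652 -79.0419]
```

View pics/s11.png

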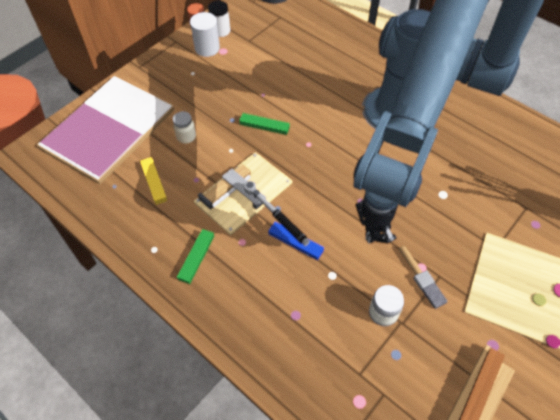

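The scene view shows tin (387,304), jar (184,125), brush (424,278) and the coloured blocks all where they started. The bar is home, the handle is straight and the robot is clear of everything.

```bash
python3 -c "
from bench import ctrl
print(ctrl.job_done())"
```

```text
the job is handed in; nothing more can be done
None
```

The bar is home against the end stop, the wrench clicked once, and I handed the job in at about 13 s of the 64 s allowed.

**Bar:** I pushed it about 28 mm with the closed fingers until it blocked at about 7.5 N. In the last pictures its near end is at clamp x ≈ -61 mm (-60 is home), within measuring error.

**Wrench:** I swept the handle clockwise from 108° to the tight point. The force ran at about 3–4 N, climbed to a highest reading of 16 N (about 2.7 N m, under the 3.4 N m limit), then fell to 2–4 N. The top view then showed a kink of about 0.1 rad at the joint, so I stopped and backed off.

**Last checks:** The handle had sprung straight: its axis is at 81.7° and the line from the bolt at 82.4°. Tin, jar, brush and coloured blocks were within a few millimetres of their first readings, and the gripper was clear of everything.

**What disagreed or could not be checked:**
- The handle drifted slowly clockwise by itself before I touched it.
- One reading just after the give jumped to 12.9 N, with 11.8 N vertical. I took it as a rebound.
- The force peak is higher than the 13 N described. Forces were sampled only once per row, so a short spike could have been missed.
- The threaded insert could not be seen directly.

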